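# Let two tablet tubes down from the bedside medicine box

### The arm

A 7-joint arm with a two-finger parallel gripper is mounted at the origin on the work surface. World frame = base frame: x ahead of the robot, y to its left, z up, the work surface at z = 0. Lengths are in mm, angles in rad, forces in N, time in s.
With the tool pointing down it reaches from about 425 to 875 mm from the base axis. Payload 4.7 kg.
Tool frame: the origin (TCP) lies at the very end of the fingers, on their centre line; the grasp point (between the pads) lies 19 mm behind it (ctrl.tcp_to_grasp is the distance from the TCP to the grasp point, in mm); z points along the fingers, y is the line along which they close (so a half turn about z gives the same grasp; the last joint's range is limited). The gripper opens to 85 mm and grips with 20 to 120 N. Pads are 22 mm wide; open, the fingers measure 114 mm over their backs; the gripper's body (76 mm by 85 mm) begins 54 mm behind the grasp point. The pads swing forward as they close: fully open they stand 13 mm farther back than shut.
Start: joints at [-1.336, 0.321, -0.07, 1.45, 0.023, 1.371, -0.057], TCP at [142.383, 634.233, 231.349] pointing down, gripper open.
Joint ranges: [-2.86, 2.86], [-0.3, 2.09], [-1.38, 1.24], [0.06, 2.45], [-1.56, 4.7], [0.09, 2.05], [-2.69, 2.69]. Speed limits (rad/s): [2.57, 2.57, 3.14, 3.14, 3.14, 3.14, 3.14].

### API

Orientations are given as a rotation vector (axis times angle).
In Python, from workcell import ctrl, viewer gives the robot as it stands.
- The arm moves only by the tool jog_arm, never from a script. Its argument "targets" is a list of rows, each an object with "linear": the shift along the tool's x, y, z in m, a list of three; "roll": the turn about the tool's z in degrees; "grip": the finger opening in m, from 0 to 0.0854. In form: [{"linear": [x, y, z], "roll": roll, "grip": grip}, ...]. A call has 1 to 20 rows; each row shifts and turns the commanded pose from where the row before left it, along the tool's axes as they then stand; what a row does not reach is not made up. A row lasts 1/8 s, in which the tool goes at most 62.5 mm and 10.7 degrees, less where a joint would pass 70% of its speed; a pose out of reach is approached as far as the arm can. A call with a gripper value outside its range is refused whole. The fingers move at their own pace and stop on an object; the grip force is fixed at half the most. Time passes only in rows, so rows that do not move let the fingers close. It gives the time, the measured TCP pose, the force, the opening and the grip force at its end, in the units of the state.
- ctrl.state(): the state, without advancing time (a new reading comes with each control period).
- viewer.grab_frame(name): name is "scene" or "top" or "wrist"; returns the picture (384x512x3 uint8, blue, green, red); there is no depth.
- viewer.camera_model(name): a dict with "intrinsics" (3x3 intrinsics, pixels), "R" (3x3) and "t" (3): a world point X has camera coordinates R X + t; the wrist camera has in their place "T_tool_cam" (4x4, takes a point from camera to tool coordinates, whose origin is the TCP and whose axes are the flange's). Camera axes: x right, y down, z forward; pixel columns grow to the right and rows downward; lengths in mm; the calibration is good to about 2 mm. A picture is of the moment at which its call begins: read the wrist's pose just before it. camera_model takes no time and is no camera call.
- ctrl.job_done(): hands the job in; it is judged then, once.
Trained networks look in the newest picture that a camera, given by its name, has taken for a name from the list of things; names that differ only in an ending like _2 or _b are one class to them, and where a whole thing is asked for, a point or a joint stands for the part that bears it (a point fixed in the world has none). Each returns a list of dicts, best first, with "conf" (0 to 1); they miss things now and then, are a little off and sometimes report something else, mostly with a low value. They report only what shows in the picture. A call takes as long as a camera call. They do not tell look-alikes from the thing itself.
- viewer.recognise(camera, target): "centre" ([row, column] in pixels, amid what is visible of it).
- viewer.pinpoint(camera, target): "centre" ([row, column] in pixels: a listed point, or the origin of a listed thing).
The state is a dict: "time_s": time; "q": joint angles; "qvel": joint speeds; "tau": joint torques, N m; "eef_pos": TCP position; "tcp_rot": TCP orientation; "contact_force": force on the tool from outside, world axes, zero at the start; "ft_torque": the same for the moment, N m; "width": finger opening in mm; "grasp_force": force on a finger pad.
Only numpy, scipy, OpenCV 4.12 (cv2) and the standard library are available. Lean on these libraries where they do the work, as an engineer would, in place of code of your own. Each camera call takes 0.05 s, during which the arm holds its last target. There are 200 camera calls.

### The job

Let exactly two of the four tablet tubes drop out of the grey medicine box into the bowl standing under it: draw the gate out by its handle only partly, until the two rear tubes have fallen, then slide it fully home again and let go. Do not touch the tubes; the other two must stay in their lanes, and the bowl, mug, torch and hair grip stay where they stand.

Things in the scene. Friction and masses are not known exactly. Their poses are not given: they have to be found in the camera images.
- medicine_box: Grey plastic box on four legs, fixed, 215 mm high, 182 wide (y), open on top and below. Origin on the board under its middle, z up, front (-x) towards the robot give or take its yaw. Four lanes, each 32 long (x) by 68 (y), 4 mm walls between, centres at x = +54 (rear), +18, -18, -54; each holds one tube lying along y. Their floor is the gate, top at height 121. Legs at x +-66, y +-88.
- bin_lip (a point): Middle of the top edge of the tilt-out bin, the front panel of the box, at box x = -116, y = 0, height 215 mm. The panel leans out over the gate's handle from x = -76 at height 135 to this edge, 176 wide, so a gripper coming straight down on the handle hits it: come from the front and above, tool tilted 30 to 45 degrees from vertical.
- gate (a joint): Travel of the gate (flat grey slide under all lanes) towards the box's -x, m: 0 home, 0.15 fully out; starts up to 0.008 out. Level, about 2 N friction, no spring, stays where left. Its rear edge is at box x = 76 mm - travel, so lanes open from the rear: the first tube has fallen by about 32 mm of travel, the second by about 68, the third would fall from about 91.
- gate_handle (a point): Middle of the gate's handle, an upright grey block 18 mm wide (y), 34 long (x), 40 high, at box x = -125 mm - travel, y = 0, height 118. Moves with the gate; axes as the box. Pinch it across its 18 mm width (fingers closing along the box's y).
- tube_1: White plastic tablet tube with metal cap, 60 long, 26 diameter, 25 to 40 g, lying in the rear lane. Origin at its middle, y along its length.
- tube_2: Same kind of tube in the second lane from the rear. Origin at its middle.
- tube_3: Same kind of tube in the third lane from the rear; must stay there. Origin at its middle.
- tube_4: Same kind of tube in the front lane; must stay there. Origin at its middle.
- bowl: Small white plastic bowl, loose, 136 diameter, 55 high, 3 wall, standing under the two rear lanes and jutting out behind. Origin at the centre of its underside.
- mug: White ceramic mug, 82 diameter, 92 high, handle on its +y side; bystander. Origin at the centre of its underside.
- torch: Black torch standing on its head, 48 diameter, 140 high; bystander. Origin at the centre of its underside.
- hair_grip: Flat steel hair grip, 85 x 22 x 9, lying on the board; bystander. Origin under its middle.
There are look-alikes about, which are no part of the job. What is shaped like the bowl but purple is not meant.

How it is judged:
By the outcome, as a careful person would: the job done as asked, in the order asked, and still so for the second after the job is handed in, with the robot touching nothing.
It also fails if it takes over 38 s, if anything falls off the work surface, if the arm or the gripper's body presses on something with over 40 N, if the wrist force passes 120 N, or if a joint passes its speed limit or range.

## Working session

There is one attempt and no reset: what is moved stays moved. The work goes in short steps, Python scripts to look and compute and a tool call to move; the robot and the scene stay as the last step left them, time stands still between calls to the robot, and variables do not carry over. Pictures are saved under pics/ and viewed, at most 10 in all, crops included, and the job is handed in when it is done.

Besides the shell and the picture viewer there is one more tool, called after "Emit:" by a JSON object that holds its "api" and its "payload", one argument or row to a line. jog_arm: Moves the arm, as the interface text tells. Its arguments: {"type":"object","properties":{"targets":{"type":"array"}},"required":["targets"]}

```bash
mkdir -p pics; cat > h.py <<'E'
import numpy as np,cv2
from scipy.spatial.transform import Rotation as Ro
from workcell import ctrl,viewer
def ray(cam,rc,st=None):
    m=viewer.camera_model(cam);K=np.array(m["intrinsics"])
    d=np.linalg.inv(K)@[rc[1],rc[0],1]
    if "R" in m:
        R=np.array(m["R"]);return -R.T@np.array(m["t"]),R.T@d
    T=np.array(m["T_tool_cam"]);W=Ro.from_rotvec(st["tcp_rot"]).as_matrix()
    return np.array(st["eef_pos"])+W@T[:3,3],W@T[:3,:3]@d
def atz(cam,rc,z,st=None):
    o,d=ray(cam,rc,st);return o+d*(z-o[2])/d[2]
def proj(cam,X):
    m=viewer.camera_model(cam);p=np.array(m["intrinsics"])@(np.array(m["R"])@X+np.array(m["t"]));return p[:2]/p[2]
def tri(a,b):
    A=[];B=[]
    for o,d in(a,b):
        d=d/np.linalg.norm(d);P=np.eye(3)-np.outer(d,d);A.append(P);B.append(P@o)
    return np.linalg.solve(sum(A),sum(B))
E
python3 - <<'E'
from h import *
s=ctrl.state();print(s["time_s"],s["eef_pos"],s["tcp_rot"])
ims=[]
for c in("scene","top"):
    im=viewer.grab_frame(c);cv2.imwrite(f"pics/{c}0.png",im)
    for t,z in(("gate_handle",118),("bin_lip",215),("medicine_box",0),("bowl",0),("tube_1",134),("mug",0),("torch",0),("hair_grip",0)):
        for r in viewer.pinpoint(c,t)[:5]:print(c,t,np.round(r["centre"]),round(r["conf"],2),atz(c,r["centre"],z).round())
E
```

```text
0.0 [142.27237799 633.67577743 230.18557113] [-3.46053296e-01 -3.12232421e+00  3.07914113e-03]
scene bin_lip [161. 237.] 0.58 [596. -44. 215.]
scene bowl [242. 255.] 0.9 [753. -74.   0.]
scene bowl [225. 308.] 0.72 [775. 122.   0.]
scene bowl [171. 327.] 0.4 [558. 379.   0.]
scene mug [170. 329.] 0.71 [553. 394.   0.]
scene torch [264. 147.] 0.6 [ 664. -406.    0.]
scene hair_grip [222. 147.] 0.67 [ 476. -330.    0.]
top gate_handle [218. 263.] 0.69 [585. -34. 118.]
top bin_lip [207. 269.] 0.69 [601. -49. 215.]
top medicine_box [179. 275.] 0.73 [711. -74.   0.]
top bowl [158. 210.] 0.85 [778. 120.   0.]
top bowl [191. 386.] 0.51 [ 673. -400.    0.]
top tube_1 [187. 272.] 0.75 [664. -59. 134.]
top tube_1 [178. 276.] 0.67 [690. -71. 134.]
top tube_1 [150. 278.] 0.55 [765. -79. 134.]
top tube_1 [161. 278.] 0.55 [735. -76. 134.]
top mug [236. 121.] 0.7 [549. 377.   0.]
top torch [193. 384.] 0.72 [ 667. -393.    0.]
top hair_grip [255. 366.] 0.48 [ 487. -332.    0.]
```

View pics/scene0.png

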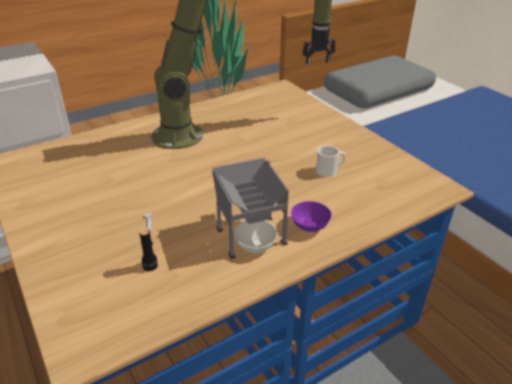

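View pics/top0.png

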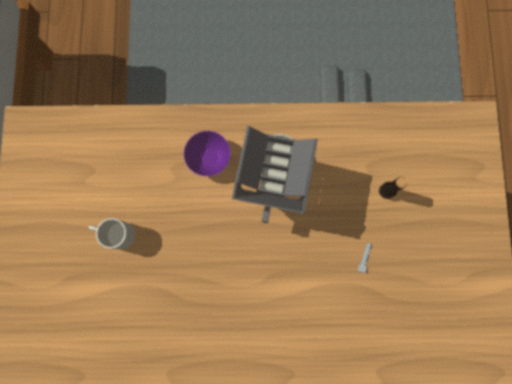

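The scene view shows the grey box at about (row 200, col 250) with a white bowl under it at (240,255). The purple look-alike is at (217,311). In the top view the four tubes run from (148,280) to (187,270) and the handle is at (214,267). That puts the box origin near (712,-72) with a yaw of about -13°. The jog tool has no tilt, so I'll see whether stretching the arm past its reach tilts it. First I'll move high and clear of everything.

Emit:
{"api": "jog_arm", "payload": {
  "targets": [
    {"linear": [-0.036,-0.021,-0.02],"roll": 0,"grip": 0.05},
    {"linear": [-0.036,-0.021,-0.02],"roll": 0,"grip": 0.05},
    {"linear": [-0.036,-0.021,-0.02],"roll": 0,"grip": 0.05},
    {"linear": [-0.036,-0.021,-0.02],"roll": 0,"grip": 0.05},
    {"linear": [-0.036,-0.021,-0.02],"roll": 0,"grip": 0.05},
    {"linear": [-0.036,-0.021,-0.02],"roll": 0,"grip": 0.05},
    {"linear": [-0.036,-0.021,-0.02],"roll": 0,"grip": 0.05},
    {"linear": [-0.036,-0.021,-0.02],"roll": 0,"grip": 0.05},
    {"linear": [-0.036,-0.021,-0.02],"roll": 0,"grip": 0.05},
    {"linear": [-0.036,-0.021,-0.02],"roll": 0,"grip": 0.05}
  ]
}}

```text
time_s: 2.15
eef_pos: [448.4, 349.4, 432.3]
tcp_rot: [0.346, 3.122, 0.001]
contact_force: [0.6, 1.3, 0.2]
width: 50.0
grasp_force: 0.0
```

Emit:
{"api": "jog_arm", "payload": {
  "targets": [
    {"linear": [-0.025,-0.04,0],"roll": 0,"grip": 0.05},
    {"linear": [-0.025,-0.04,0],"roll": 0,"grip": 0.05},
    {"linear": [-0.025,-0.04,0],"roll": 0,"grip": 0.05},
    {"linear": [-0.025,-0.04,0],"roll": 0,"grip": 0.05},
    {"linear": [-0.025,-0.04,0],"roll": 0,"grip": 0.05},
    {"linear": [-0.025,-0.04,0],"roll": 0,"grip": 0.05},
    {"linear": [-0.025,-0.04,0],"roll": 0,"grip": 0.05},
    {"linear": [-0.025,-0.04,0],"roll": 0,"grip": 0.05},
    {"linear": [-0.025,-0.04,0],"roll": 0,"grip": 0.05},
    {"linear": [-0.025,-0.04,0],"roll": 0,"grip": 0.05},
    {"linear": [-0.025,-0.04,0],"roll": 0,"grip": 0.05}
  ]
}}

```text
time_s: 3.52
eef_pos: [620.1, -140.2, 431.6]
tcp_rot: [0.345, 3.122, 0.001]
contact_force: [0.2, -0.6, -0.2]
width: 49.9
grasp_force: 0.0
```

```bash
python3 - <<'E'
from h import *
s=ctrl.state();print(s["q"])
im=viewer.grab_frame("wrist");cv2.imwrite("pics/w1.png",im)
for t,z in(("gate_handle",118),("bin_lip",215),("medicine_box",0),("tube_1",134)):
    for r in viewer.pinpoint("wrist",t)[:4]:print(t,np.round(r["centre"]),round(r["conf"],2),atz("wrist",r["centre"],z,s).round(1))
print(viewer.camera_model("wrist"))
E
```

```text
[-0.25991099  0.31149336  0.62335466  1.1261759  -0.18362605  1.75606088
  1.6566432 ]
gate_handle [116. 321.] 0.83 [589.1 -41.4 118. ]
bin_lip [246. 318.] 0.74 [730.1 -87.7 215. ]
bin_lip [134. 338.] 0.6 [604.5 -44.6 215. ]
medicine_box [191. 304.] 0.9 [723.5 -70.5   0. ]
tube_1 [219. 318.] 0.95 [729.5 -71.7 134. ]
tube_1 [199. 321.] 0.93 [700.7 -63.5 134. ]
tube_1 [176. 321.] 0.63 [667.6 -57.9 134. ]
tube_1 [249. 319.] 0.46 [775.3 -78.5 134. ]
{'intrinsics': array([[324.62652892,   0.        , 255.00485325],
       [  0.        , 324.62652892, 191.9263172 ],
       [  0.        ,   0.        ,   1.        ]]), 'T_tool_cam': array([[ 1.02144271e-04, -9.65769857e-01, -2.59400412e-01,
         6.67868606e+01],
       [ 9.99999885e-01, -2.27253081e-05,  4.78378874e-04,
        -3.23122444e-01],
       [-4.67898851e-04, -2.59400431e-01,  9.65769744e-01,
        -1.41583516e+02],
       [ 0.00000000e+00,  0.00000000e+00,  0.00000000e+00,
         1.00000000e+00]])}
```

View pics/w1.png

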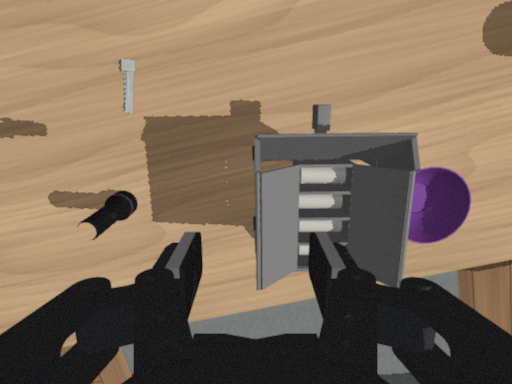

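Emit:
{"api": "jog_arm", "payload": {
  "targets": [
    {"linear": [-0.06,0,0],"roll": 0,"grip": 0.05},
    {"linear": [-0.06,0,0],"roll": 0,"grip": 0.05},
    {"linear": [-0.06,0,0],"roll": 0,"grip": 0.05},
    {"linear": [-0.06,0,0],"roll": 0,"grip": 0.05},
    {"linear": [-0.06,0,0],"roll": 0,"grip": 0.05}
  ]
}}

```text
time_s: 4.4
eef_pos: [829.5, -175.5, 404.9]
tcp_rot: [0.329, 3.085, 0.021]
contact_force: [-0.3, -1.4, -0.7]
width: 49.6
grasp_force: 0.0
```

The wrist view shows the box from above: handle at (116,321), lip at (134,338), four tubes at rows 176-250, and no tilt lean yet. The stretch is starting to change the orientation, so I'll push farther.

Emit:
{"api": "jog_arm", "payload": {
  "targets": [
    {"linear": [-0.06,0,0],"roll": 0,"grip": 0.05},
    {"linear": [-0.06,0,0],"roll": 0,"grip": 0.05},
    {"linear": [-0.06,0,0],"roll": 0,"grip": 0.05}
  ]
}}

```text
time_s: 4.78
eef_pos: [876.5, -196.5, 377.2]
tcp_rot: [0.346, 2.996, -0.012]
contact_force: [0.3, -0.8, 0.2]
width: 50.1
grasp_force: 0.0
```

```bash
python3 - <<'E'
from h import *
s=ctrl.state();print(s["q"],s["eef_pos"]);print(Ro.from_rotvec(s["tcp_rot"]).as_matrix().round(3))
E
```

```text
[ 0.16707571  1.0534475   1.23015043  0.05790415 -1.20691612  1.9419762
  1.56710652] [ 876.50640534 -196.45945821  377.21405605]
[[-0.966  0.228  0.124]
 [ 0.227  0.974 -0.022]
 [-0.126  0.007 -0.992]]
```

Stretching does tilt the tool, in the right direction. Going up at full reach, with joint 6 at its limit, should tilt it more.

Emit:
{"api": "jog_arm", "payload": {
  "targets": [
    {"linear": [0,0,-0.06],"roll": 0,"grip": 0.05},
    {"linear": [0,0,-0.06],"roll": 0,"grip": 0.05},
    {"linear": [0,0,-0.06],"roll": 0,"grip": 0.05},
    {"linear": [0,0,-0.06],"roll": 0,"grip": 0.05}
  ]
}}

```text
time_s: 5.28
eef_pos: [794.8, -180.9, 538.1]
tcp_rot: [0.343, 2.92, -0.031]
contact_force: [0.5, 0.8, -0.3]
width: 50.0
grasp_force: 0.0
```

```bash
python3 - <<'E'
from h import *
s=ctrl.state();print(s["q"],s["eef_pos"]);print(Ro.from_rotvec(s["tcp_rot"]).as_matrix().round(3))
E
```

```text
[ 0.16669655  0.84104406  0.6755562   0.0575913  -0.64384298  2.05221865
  1.5510958 ] [ 794.76491515 -180.92120789  538.10814962]
[[-0.953  0.231  0.197]
 [ 0.227  0.973 -0.044]
 [-0.201  0.003 -0.979]]
```

Emit:
{"api": "jog_arm", "payload": {
  "targets": [
    {"linear": [-0.03,0,-0.05],"roll": 0,"grip": 0.05},
    {"linear": [-0.03,0,-0.05],"roll": 0,"grip": 0.05},
    {"linear": [-0.03,0,-0.05],"roll": 0,"grip": 0.05},
    {"linear": [-0.03,0,-0.05],"roll": 0,"grip": 0.05}
  ]
}}

```text
time_s: 5.78
eef_pos: [752.0, -171.6, 642.6]
tcp_rot: [0.325, 2.787, -0.046]
contact_force: [-0.3, 0.5, -0.7]
width: 50.1
grasp_force: 0.0
```

```bash
python3 - <<'E'
from h import *
s=ctrl.state();print(s["q"],s["eef_pos"]);print(Ro.from_rotvec(s["tcp_rot"]).as_matrix().round(3))
E
```

```text
[ 0.15534085  0.71773165  0.96318508  0.05800123 -0.91627471  2.0528058
  1.56082202] [ 751.95876655 -171.57303427  642.6054181 ]
[[-0.918  0.229  0.323]
 [ 0.218  0.973 -0.07 ]
 [-0.33   0.007 -0.944]]
```

Emit:
{"api": "jog_arm", "payload": {
  "targets": [
    {"linear": [-0.03,0,-0.05],"roll": 0,"grip": 0.05},
    {"linear": [-0.03,0,-0.05],"roll": 0,"grip": 0.05},
    {"linear": [-0.03,0,-0.05],"roll": 0,"grip": 0.05},
    {"linear": [-0.03,0,-0.05],"roll": 0,"grip": 0.05},
    {"linear": [-0.03,0,-0.05],"roll": 0,"grip": 0.05},
    {"linear": [-0.03,0,-0.05],"roll": 0,"grip": 0.05}
  ]
}}

```text
time_s: 6.52
eef_pos: [659.1, -154.5, 790.3]
tcp_rot: [0.306, 2.584, -0.076]
contact_force: [-1.0, 0.3, 0.3]
width: 49.9
grasp_force: 0.0
```

```bash
python3 - <<'E'
from h import *
s=ctrl.state();print(s["q"],s["eef_pos"]);print(Ro.from_rotvec(s["tcp_rot"]).as_matrix().round(3))
E
```

```text
[ 0.13682641  0.51794808  1.08297132  0.05802694 -1.00539715  2.05264438
  1.56539101] [ 659.09070249 -154.46270434  790.30848335]
[[-0.833  0.232  0.503]
 [ 0.202  0.973 -0.114]
 [-0.516  0.007 -0.857]]
```

Emit:
{"api": "jog_arm", "payload": {
  "targets": [
    {"linear": [-0.03,0,-0.05],"roll": 0,"grip": 0.05},
    {"linear": [-0.03,0,-0.05],"roll": 0,"grip": 0.05},
    {"linear": [-0.03,0,-0.05],"roll": 0,"grip": 0.05}
  ]
}}

```text
time_s: 6.9
eef_pos: [602.2, -142.0, 856.3]
tcp_rot: [0.294, 2.483, -0.088]
contact_force: [0.3, 0.2, 0.0]
width: 50.2
grasp_force: 0.0
```

```bash
python3 - <<'E'
from h import *
s=ctrl.state();R=Ro.from_rotvec(s["tcp_rot"]).as_matrix();print(s["q"],s["eef_pos"],s["time_s"]);print(R.round(3))
p=np.array(s["eef_pos"])
print("to viewpoint",(R.T@(np.array([470,-10,260])-p)).round())
E
```

```text
[ 0.11807634  0.41654463  1.10976872  0.05800946 -1.01028358  2.05265313
  1.56624699] [ 602.16347059 -141.98962364  856.32731655] 6.9
[[-0.777  0.231  0.585]
 [ 0.189  0.973 -0.133]
 [-0.6    0.007 -0.8  ]]
to viewpoint [486.  94. 382.]
```

Emit:
{"api": "jog_arm", "payload": {
  "targets": [
    {"linear": [0.04,0.008,0.032],"roll": 0,"grip": 0.05},
    {"linear": [0.04,0.008,0.032],"roll": 0,"grip": 0.05},
    {"linear": [0.04,0.008,0.032],"roll": 0,"grip": 0.05},
    {"linear": [0.04,0.008,0.032],"roll": 0,"grip": 0.05},
    {"linear": [0.04,0.008,0.032],"roll": 0,"grip": 0.05},
    {"linear": [0.04,0.008,0.032],"roll": 0,"grip": 0.05},
    {"linear": [0.04,0.008,0.032],"roll": 0,"grip": 0.05},
    {"linear": [0.04,0.008,0.032],"roll": 0,"grip": 0.05},
    {"linear": [0.04,0.008,0.032],"roll": 0,"grip": 0.05}
  ]
}}

```text
time_s: 8.02
eef_pos: [521.6, -70.4, 732.0]
tcp_rot: [0.457, 2.404, 0.021]
contact_force: [-1.6, -1.4, 0.5]
width: 49.7
grasp_force: 0.0
```

```bash
python3 - <<'E'
from h import *
s=ctrl.state();R=Ro.from_rotvec(s["tcp_rot"]).as_matrix();print(s["q"],s["eef_pos"],s["time_s"]);print(R.round(3))
p=np.array(s["eef_pos"])
print("to viewpoint",(R.T@(np.array([470,-10,260])-p)).round())
E
```

```text
[-0.55682017 -0.30055676  0.33597966  1.19499994  0.32860532  1.55943924
  1.10477185] [521.57671212 -70.35954523 732.04950239] 8.025
[[-0.707  0.319  0.631]
 [ 0.33   0.938 -0.105]
 [-0.626  0.134 -0.768]]
to viewpoint [352. -23. 324.]
```

Emit:
{"api": "jog_arm", "payload": {
  "targets": [
    {"linear": [0.04,-0.002,0.036],"roll": 0,"grip": 0.05},
    {"linear": [0.04,-0.002,0.036],"roll": 0,"grip": 0.05},
    {"linear": [0.04,-0.002,0.036],"roll": 0,"grip": 0.05},
    {"linear": [0.04,-0.002,0.036],"roll": 0,"grip": 0.05},
    {"linear": [0.04,-0.002,0.036],"roll": 0,"grip": 0.05}
  ]
}}

```text
time_s: 8.65
eef_pos: [541.5, -66.4, 624.2]
tcp_rot: [0.484, 2.436, -0.014]
contact_force: [-2.2, -2.2, 1.8]
width: 49.8
grasp_force: 0.0
```

```bash
python3 - <<'E'
from h import *
s=ctrl.state();R=Ro.from_rotvec(s["tcp_rot"]).as_matrix();print(s["q"],s["eef_pos"],s["time_s"]);print(R.round(3))
p=np.array(s["eef_pos"])
print("to viewpoint",(R.T@(np.array([470,-10,260])-p)).round())
E
```

```text
[ 0.1613934  -0.30169275 -0.11684683  1.44323459  0.07371048  1.34937584
  1.22471736] [541.49913152 -66.36927802 624.21201874] 8.65
[[-0.724  0.346  0.597]
 [ 0.339  0.932 -0.129]
 [-0.601  0.109 -0.791]]
to viewpoint [290. -12. 238.]
```

Emit:
{"api": "jog_arm", "payload": {
  "targets": [
    {"linear": [0.035,-0.002,0.029],"roll": -2,"grip": 0.05},
    {"linear": [0.035,-0.002,0.029],"roll": -2,"grip": 0.05},
    {"linear": [0.035,-0.002,0.029],"roll": -2,"grip": 0.05},
    {"linear": [0.035,-0.002,0.029],"roll": -2,"grip": 0.05},
    {"linear": [0.035,-0.002,0.029],"roll": -2,"grip": 0.05}
  ]
}}

```text
time_s: 9.28
eef_pos: [568.4, -31.9, 421.4]
tcp_rot: [0.268, 2.541, -0.073]
contact_force: [0.3, -0.3, 0.2]
width: 50.0
grasp_force: 0.0
```

```bash
cat >st.py <<'E'
from h import *
s=ctrl.state();R=Ro.from_rotvec(s["tcp_rot"]).as_matrix();print(np.round(s["q"],2),np.round(s["eef_pos"],1),s["time_s"]);print(R.round(3))
p=np.array(s["eef_pos"])
print("to viewpoint",(R.T@(np.array([470,-10,260])-p)).round())
E
python3 st.py
```

```text
[ 0.1  -0.3  -0.14  1.82  0.11  1.05  1.28] [568.4 -31.9 421.4] 9.275
[[-0.813  0.207  0.544]
 [ 0.175  0.978 -0.11 ]
 [-0.555  0.006 -0.832]]
to viewpoint [173.   0.  78.]
```

Emit:
{"api": "jog_arm", "payload": {
  "targets": [
    {"linear": [0.039,0,0.023],"roll": 0,"grip": 0.05},
    {"linear": [0.039,0,0.023],"roll": 0,"grip": 0.05},
    {"linear": [0.039,0,0.023],"roll": 0,"grip": 0.05},
    {"linear": [0,0,0],"roll": 0,"grip": 0.05}
  ]
}}

```text
time_s: 9.78
eef_pos: [547.9, -16.0, 292.9]
tcp_rot: [0.273, 2.577, -0.083]
contact_force: [-0.1, -0.7, -0.2]
width: 49.8
grasp_force: 0.0
```

```bash
python3 st.py; python3 - <<'E'
from h import *
s=ctrl.state()
im=viewer.grab_frame("wrist");cv2.imwrite("pics/w2.png",im)
for t,z in(("gate_handle",118),("bin_lip",215),("medicine_box",0),("tube_1",134)):
    for r in viewer.pinpoint("wrist",t)[:4]:print(t,np.round(r["centre"]),round(r["conf"],2),atz("wrist",r["centre"],z,s).round(1))
E
```

```text
[ 0.04 -0.3  -0.15  2.06  0.17  0.86  1.17] [547.9 -16.  292.9] 9.775
[[-0.833  0.211  0.512]
 [ 0.177  0.977 -0.114]
 [-0.525 -0.004 -0.851]]
to viewpoint [ 83. -10. -13.]
gate_handle [120. 238.] 0.67 [589.2 -42.  118. ]
bin_lip [210. 232.] 0.91 [605.4 -47.1 215. ]
medicine_box [153. 246.] 0.91 [725.7 -68.8   0. ]
```

View pics/w2.png

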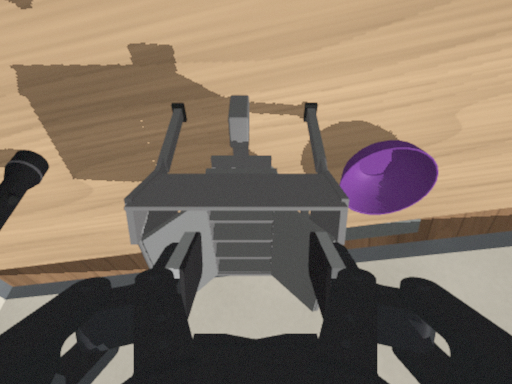

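The handle is at (120,239), with the lip edge level across row 208 from col 130 to 344. The handle comes out at (589,-42,118) and the gripper is square to the box to within about 1°. I'll go to the pre-grasp point.

Emit:
{"api": "jog_arm", "payload": {
  "targets": [
    {"linear": [0.026,-0.008,0.04],"roll": 0,"grip": 0.05},
    {"linear": [0.026,-0.008,0.04],"roll": 0,"grip": 0.05},
    {"linear": [0,0,0],"roll": 0,"grip": 0.05}
  ]
}}

```text
time_s: 10.4
eef_pos: [543.4, -32.6, 198.6]
tcp_rot: [0.277, 2.576, -0.083]
contact_force: [-0.4, -0.0, 0.4]
width: 49.8
grasp_force: 0.0
```

```bash
cat >g.py <<'E'
from h import *
s=ctrl.state();R=Ro.from_rotvec(s["tcp_rot"]).as_matrix();p=np.array(s["eef_pos"])
print(np.round(s["q"],2),p.round(1),s["time_s"],s["width"],s["grasp_force"],np.round(s["contact_force"],1));print(R.round(3))
h=np.array([589,-42,120])
print("grasp",(p-19*R[:,2]).round(1),"to grasp",(R.T@(h-p)+[0,0,19]).round(1))
E
python3 g.py; python3 - <<'E'
from h import *
s=ctrl.state()
im=viewer.grab_frame("wrist");cv2.imwrite("pics/w3.png",im)
for t,z in(("gate_handle",118),("bin_lip",215)):
    for r in viewer.pinpoint("wrist",t)[:3]:print(t,np.round(r["centre"]),round(r["conf"],2),atz("wrist",r["centre"],z,s).round(1))
print([atz("wrist",a,215,s).round() for a in ((208,130),(208,344))])
E
```

```text
[ 0.07 -0.24 -0.14  2.21  0.2   0.65  1.14] [543.4 -32.6 198.6] 10.4 49.83330666072398 0.0 [-0.4 -0.   0.4]
[[-0.832  0.213  0.512]
 [ 0.18   0.977 -0.115]
 [-0.525 -0.003 -0.851]]
grasp [533.7 -30.4 214.8] to grasp [  1.7   0.8 110.3]
gate_handle [193. 259.] 0.63 [589.3 -40.1 118. ]
bin_lip [331. 257.] 0.7 [600.4 -44.1 215. ]
bin_lip [220. 255.] 0.51 [500.  -23.2 215. ]
[array([485., -62., 215.]), array([500.,   7., 215.])]
```

View pics/w3.png

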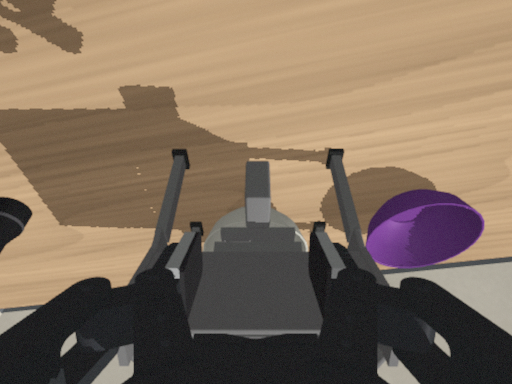

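The handle sits at (193,258), centred between the fingers, and the white bowl rim is below it at (240,255). I'll advance and grip.

Emit:
{"api": "jog_arm", "payload": {
  "targets": [
    {"linear": [0.0006,0.001,0.037],"roll": 0,"grip": 0.05},
    {"linear": [0.0006,0.001,0.037],"roll": 0,"grip": 0.05},
    {"linear": [0.0006,0,0.036],"roll": 0,"grip": 0.05},
    {"linear": [0,0,0],"roll": 0,"grip": 0.05}
  ]
}}

```text
time_s: 11.05
eef_pos: [602.5, -41.8, 107.3]
tcp_rot: [0.275, 2.571, -0.082]
contact_force: [-1.1, 0.3, 0.7]
width: 49.5
grasp_force: 0.0
```

```bash
python3 g.py
```

```text
[ 0.1   0.01 -0.16  2.2   0.37  0.42  1.  ] [602.5 -41.8 107.3] 11.05 49.52393642779874 0.0 [-1.1  0.3  0.7]
[[-0.829  0.212  0.517]
 [ 0.179  0.977 -0.114]
 [-0.529 -0.002 -0.848]]
grasp [592.7 -39.7 123.4] to grasp [ 4.4 -3.   1.3]
```

Emit:
{"api": "jog_arm", "payload": {
  "targets": [
    {"linear": [0.004,-0.0015,0.001],"roll": 0,"grip": 0.03},
    {"linear": [0,0,0],"roll": 0,"grip": 0.01},
    {"linear": [0,0,0],"roll": 0,"grip": 0.01},
    {"linear": [0,0,0],"roll": 0,"grip": 0.01},
    {"linear": [0,0,0],"roll": 0,"grip": 0.01}
  ]
}}

```text
time_s: 11.68
eef_pos: [599.4, -43.3, 106.5]
tcp_rot: [0.275, 2.567, -0.082]
contact_force: [-2.9, -2.9, 6.7]
width: 17.4
grasp_force: 59.3
```

```bash
python3 g.py
```

```text
[ 0.1   0.   -0.16  2.21  0.37  0.41  0.99] [599.4 -43.3 106.5] 11.675 17.350115176063273 59.292470812797546 [-2.9 -2.9  6.7]
[[-0.827  0.212  0.521]
 [ 0.178  0.977 -0.115]
 [-0.533 -0.002 -0.846]]
grasp [589.5 -41.2 122.6] to grasp [ 1.7 -0.9  2.1]
```

Gripped: width 17.4 mm, force 59 N. I'll draw 75 mm, which gives a travel of 75–83 mm whatever the starting offset.

Emit:
{"api": "jog_arm", "payload": {
  "targets": [
    {"linear": [0.0063,0,-0.004],"roll": 0,"grip": 0.01},
    {"linear": [0.0063,0,-0.004],"roll": 0,"grip": 0.01},
    {"linear": [0.0063,0,-0.004],"roll": 0,"grip": 0.01},
    {"linear": [0.0063,0,-0.004],"roll": 0,"grip": 0.01},
    {"linear": [0.0063,0,-0.004],"roll": 0,"grip": 0.01},
    {"linear": [0,0,0],"roll": 0,"grip": 0.01}
  ]
}}

```text
time_s: 12.42
eef_pos: [562.2, -35.4, 106.5]
tcp_rot: [0.275, 2.567, -0.082]
contact_force: [-3.0, -5.4, 8.7]
width: 17.3
grasp_force: 60.2
```

```bash
python3 g.py
```

```text
[ 0.1  -0.08 -0.18  2.28  0.36  0.42  0.98] [562.2 -35.4 106.5] 12.425 17.334077044578372 60.2141547203064 [-3.  -5.4  8.7]
[[-0.827  0.212  0.52 ]
 [ 0.179  0.977 -0.115]
 [-0.533 -0.002 -0.846]]
grasp [552.3 -33.2 122.6] to grasp [-30.5  -0.8  22.3]
```

Emit:
{"api": "jog_arm", "payload": {
  "targets": [
    {"linear": [0.0063,0,-0.004],"roll": 0,"grip": 0.01},
    {"linear": [0.0063,0,-0.004],"roll": 0,"grip": 0.01},
    {"linear": [0.0063,0,-0.004],"roll": 0,"grip": 0.01},
    {"linear": [0.0063,0,-0.004],"roll": 0,"grip": 0.01},
    {"linear": [0.0063,0,-0.004],"roll": 0,"grip": 0.01},
    {"linear": [0,0,0],"roll": 0,"grip": 0.01}
  ]
}}

```text
time_s: 13.18
eef_pos: [525.6, -27.6, 106.5]
tcp_rot: [0.275, 2.568, -0.083]
contact_force: [-2.6, -4.8, 8.2]
width: 17.6
grasp_force: 60.2
```

```bash
python3 g.py; python3 - <<'E'
from h import *
a=viewer.grab_frame("top")[110:250,190:330]
for r in viewer.recognise("top","tube_1")[:6]:print(np.round(r["centre"]),round(r["conf"],2))
b=viewer.grab_frame("scene")[130:280,190:340]
cv2.imwrite("pics/c1.png",np.hstack([cv2.resize(a,(400,400)),cv2.resize(b,(400,400))]))
E
```

```text
[ 0.08 -0.16 -0.19  2.36  0.35  0.43  0.97] [525.6 -27.6 106.5] 13.175 17.577823985289196 60.201961398124695 [-2.6 -4.8  8.2]
[[-0.827  0.212  0.52 ]
 [ 0.179  0.977 -0.115]
 [-0.532 -0.002 -0.846]]
grasp [515.7 -25.4 122.6] to grasp [-62.3  -0.6  42.2]
[160. 277.] 0.65
[177. 272.] 0.61
[186. 271.] 0.5
```

View pics/c1.png

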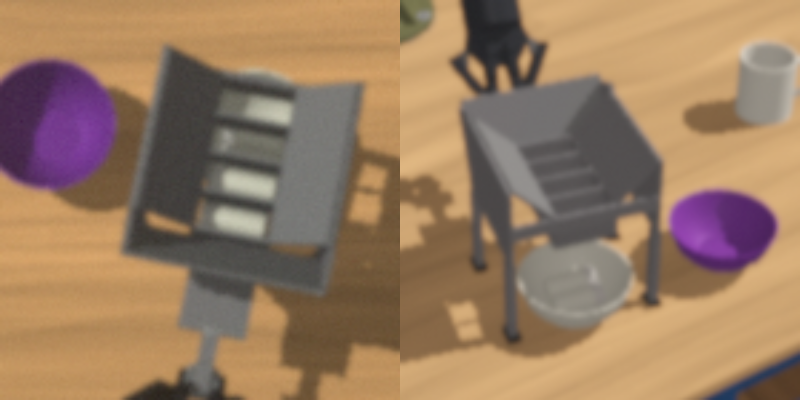

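Top view: lane 2 (row 140, col 245 of the crop) is dark and empty, and lanes 3 and 4 still hold white tubes. Lane 1 shows something white at (108,255), either the tube or the bowl below. I need a closer comparison.

```bash
python3 - <<'E'
from h import *
a0=cv2.imread("pics/top0.png")[130:200,245:315];a=viewer.grab_frame("top")[130:200,245:315]
b=viewer.grab_frame("scene")[215:265,225:285]
f=lambda i,w,h:cv2.resize(i,(w,h),interpolation=cv2.INTER_CUBIC)
cv2.imwrite("pics/c2.png",np.hstack([f(a0,260,400),f(a,260,400),f(np.clip(b*1.3-30,0,255).astype(np.uint8),280,400)]))
for X in ([0,54,134],[0,54,20],[0,18,134],[0,18,20]):
    c=np.array([715,-68]);y=np.radians(-12.2);w=c+X[1]*np.array([np.cos(y),np.sin(y)])
    print(X,proj("top",np.array([*w,X[2]])).round(1))
E
```

```text
[0, 54, 134] [278.6 149.1]
[0, 54, 20] [276.9 158.8]
[0, 18, 134] [276.  161.9]
[0, 18, 20] [274.5 170.6]
```

View pics/c2.png

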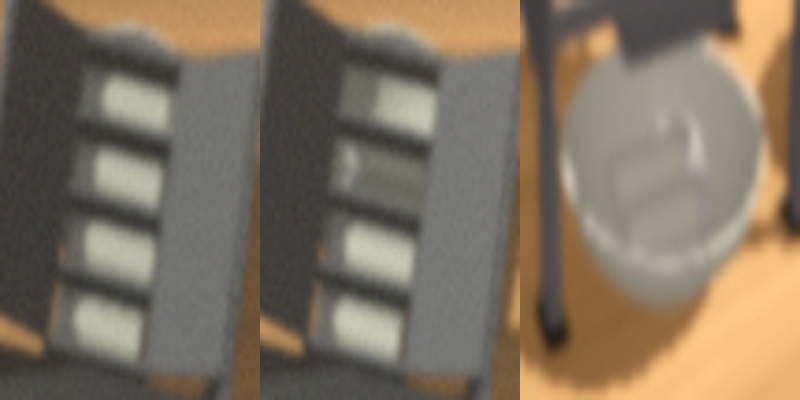

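The before/after crops (left and middle) show lane 1 now filled by a flat sunlit patch of the bowl, and lane 2 open. The bowl (right, around rows 140–220) holds two parallel tubes with their shiny caps. Lanes 3 and 4 are unchanged, so I'll slide the gate home.

Emit:
{"api": "jog_arm", "payload": {
  "targets": [
    {"linear": [-0.0063,0,0.004],"roll": 0,"grip": 0.01},
    {"linear": [-0.0063,0,0.004],"roll": 0,"grip": 0.01},
    {"linear": [-0.0063,0,0.004],"roll": 0,"grip": 0.01},
    {"linear": [-0.0063,0,0.004],"roll": 0,"grip": 0.01},
    {"linear": [-0.0063,0,0.004],"roll": 0,"grip": 0.01},
    {"linear": [-0.0063,0,0.004],"roll": 0,"grip": 0.01},
    {"linear": [-0.0063,0,0.004],"roll": 0,"grip": 0.01},
    {"linear": [-0.0063,0,0.004],"roll": 0,"grip": 0.01},
    {"linear": [-0.0063,0,0.004],"roll": 0,"grip": 0.01},
    {"linear": [-0.0055,0,0.0035],"roll": 0,"grip": 0.01},
    {"linear": [0,0,0],"roll": 0,"grip": 0.01}
  ]
}}

```text
time_s: 14.8
eef_pos: [598.8, -43.2, 106.5]
tcp_rot: [0.275, 2.566, -0.082]
contact_force: [1.0, -4.4, 6.0]
width: 17.4
grasp_force: 59.7
```

Emit:
{"api": "jog_arm", "payload": {
  "targets": [
    {"linear": [-0.0017,0,0.001],"roll": 0,"grip": 0.01},
    {"linear": [-0.0017,0,0.001],"roll": 0,"grip": 0.01},
    {"linear": [0,0,0],"roll": 0,"grip": 0.01}
  ]
}}

```text
time_s: 15.18
eef_pos: [602.2, -43.9, 106.5]
tcp_rot: [0.275, 2.567, -0.082]
contact_force: [-1.3, -4.5, 7.0]
width: 17.4
grasp_force: 60.0
```

Emit:
{"api": "jog_arm", "payload": {
  "targets": [
    {"linear": [-0.0017,0,0.001],"roll": 0,"grip": 0.01},
    {"linear": [-0.0009,0,0.0005],"roll": 0,"grip": 0.01},
    {"linear": [0,0,0],"roll": 0,"grip": 0.01}
  ]
}}

```text
time_s: 15.55
eef_pos: [604.3, -44.3, 106.5]
tcp_rot: [0.275, 2.568, -0.082]
contact_force: [-7.7, -2.9, 12.3]
width: 17.4
grasp_force: 61.2
```

Emit:
{"api": "jog_arm", "payload": {
  "targets": [
    {"linear": [-0.0017,0,0.001],"roll": 0,"grip": 0.01},
    {"linear": [0,0,0],"roll": 0,"grip": 0.01}
  ]
}}

```text
time_s: 15.8
eef_pos: [604.4, -44.3, 106.3]
tcp_rot: [0.275, 2.571, -0.084]
contact_force: [-25.9, -0.8, 25.9]
width: 17.2
grasp_force: 64.0
```

The force jumped to 26 N at x = 604.4, so the gate is at its home stop. I'll relieve the push slightly and let go.

Emit:
{"api": "jog_arm", "payload": {
  "targets": [
    {"linear": [0.0008,0,-0.0005],"roll": 0,"grip": 0.01},
    {"linear": [0,0,0],"roll": 0,"grip": 0.05},
    {"linear": [0,0,0],"roll": 0,"grip": 0.05},
    {"linear": [0,0,0],"roll": 0,"grip": 0.05},
    {"linear": [0,0,0],"roll": 0,"grip": 0.05}
  ]
}}

```text
time_s: 16.42
eef_pos: [604.8, -44.0, 104.1]
tcp_rot: [0.274, 2.571, -0.081]
contact_force: [-0.2, 0.4, -0.3]
width: 50.0
grasp_force: 0.0
```

Emit:
{"api": "jog_arm", "payload": {
  "targets": [
    {"linear": [0,0,-0.02],"roll": 0,"grip": 0.05},
    {"linear": [0,0,-0.036],"roll": 0,"grip": 0.05},
    {"linear": [0,0,-0.036],"roll": 0,"grip": 0.05},
    {"linear": [0,0,-0.036],"roll": 0,"grip": 0.05},
    {"linear": [0,0,0],"roll": 0,"grip": 0.05}
  ]
}}

```text
time_s: 17.05
eef_pos: [539.8, -29.1, 216.4]
tcp_rot: [0.274, 2.565, -0.08]
contact_force: [-0.3, 0.7, -0.6]
width: 49.9
grasp_force: 0.0
```

```bash
python3 - <<'E'
from h import *
s=ctrl.state()
w=viewer.grab_frame("wrist")
for t,z in(("gate_handle",118),("bin_lip",215)):
    for r in viewer.pinpoint("wrist",t)[:2]:print(t,np.round(r["centre"]),round(r["conf"],2),atz("wrist",r["centre"],z,s).round(1))
a=viewer.grab_frame("top")[120:250,210:310]
for t,z in(("mug",0),("torch",0),("hair_grip",0),("gate_handle",118)):
    for r in viewer.pinpoint("top",t)[:2]:print(t,round(r["conf"],2),atz("top",r["centre"],z).round())
b=viewer.grab_frame("scene")[150:270,200:300]
f=lambda i:cv2.resize(i,(260,320),interpolation=cv2.INTER_CUBIC)
cv2.imwrite("pics/c3.png",np.hstack([f(a),f(b),f(w[100:260,180:340])]))
E
```

```text
gate_handle [184. 250.] 0.82 [593.6 -44.9 118. ]
bin_lip [306. 251.] 0.85 [604.3 -46.  215. ]
mug 0.57 [550. 380.   0.]
torch 0.86 [ 672. -400.    0.]
hair_grip 0.56 [ 476. -331.    0.]
gate_handle 0.9 [598. -43. 118.]
gate_handle 0.7 [618. -53. 118.]
```

View pics/c3.png

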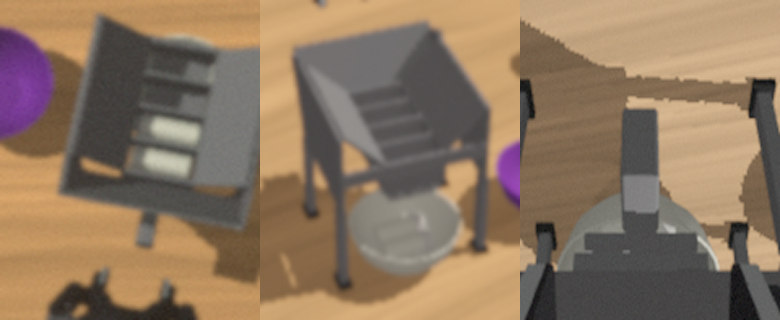

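The gate is home: the two rear lanes show an empty grey floor at rows 60–95, and two tubes remain at rows 130 and 162. Both fallen tubes lie in the bowl (middle, around row 230). The gripper is clear and the other things haven't moved.

```bash
python3 -c "
from workcell import ctrl
print(ctrl.job_done())"
```

```text
the job is handed in; nothing more can be done
None
```

I handed the job in at about 17 s: the two rear tubes are in the bowl, the other two are still in their lanes, the gate is back at its home stop, and the gripper has let go and is clear.

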